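# Unhook the drop front of a picking bin and tip the carton out

## Robot

A 7-joint arm with a two-finger parallel gripper is mounted at the origin on the work surface. World frame = base frame: x ahead of the robot, y to its left, z up, the work surface at z = 0. Lengths are in m, angles in degrees, forces in N, time in s.
With the tool pointing down it reaches from about 0.425 to 0.875 m from the base axis. Payload 4.7 kg.
Tool frame: the origin (TCP) lies at the very end of the fingers, on their centre line; the grasp point (between the pads) lies env.grip_point_offset behind it (env.grip_point_offset is the distance from the TCP to the grasp point, in m); z points along the fingers, y is the direction in which the jaws open and shut (so a half turn about z gives the same grasp; the last joint's range is limited). The gripper opens to 87 mm and grips with 3 to 60 N. Pads are 19 mm wide; open, the fingers measure 117 mm over their backs; the gripper's body (75 mm by 190 mm) begins 51 mm behind the grasp point.
Start: joints at [68.016, 18.392, -4.016, 83.108, 1.295, 78.541, -3.26], TCP at [0.252, -0.599, 0.223] pointing down, gripper open.
Joint ranges: [-163.93, 163.93], [-17.29, 119.83], [-79.2, 71.16], [3.27, 140.29], [-89.18, 269.18], [5.43, 117.66], [-154.24, 154.24]. Speed limits (degrees/s): [147.25, 147.25, 180, 180, 180, 180, 180].

## Interface

Orientations are given as [roll, pitch, yaw] about the fixed x, y, z axes, in that order (R = Rz(yaw) Ry(pitch) Rx(roll)).
In Python, from cell import env gives the robot as it stands.
- The arm moves only by the tool send_rows, never from a script. Its argument "plan" is a list of rows, each a list of 7 numbers: the finger opening in mm, from 0 to 87, then the shift along the tool's x, y, z in mm, then the turn, a rotation vector about the tool's x, y, z in rad. A call has 1 to 12 rows; each row shifts and turns the commanded pose from where the row before left it, along the tool's axes as they then stand; what a row does not reach is not made up. A row lasts 1/10 s, in which the tool goes at most 50 mm and 8.59 degrees, less where a joint would pass 70% of its speed; a pose out of reach is approached as far as the arm can. A call is refused whole if a number of a shift passes 50 or a number of a turn 0.15, either way. A call with a gripper value outside its range is refused whole. The fingers move at their own pace and stop on an object; "grip_force" is the grip in N (left out, the last holds). Time passes only in rows, so rows that do not move let the fingers close. It gives the time, the measured TCP pose, the force and the opening at its end, in the units of the state.
- env.get_obs(): the state, without advancing time (a new reading comes with each control period).
- env.read_camera(name): name is "side" or "top" or "wrist"; returns the picture (400x640x3 uint8, red, green, blue); there is no depth.
- env.get_calibration(name): a dict with "fx", "fy", "cx", "cy" (pixels), "extrinsics" (4x4, takes a point from camera to world coordinates). Camera axes: x right, y down, z forward; pixel columns grow to the right and rows downward; lengths in m; the calibration is good to about 2 mm. A picture is of the moment at which its call begins: read the wrist's pose just before it. get_calibration takes no time and is no camera call; for the wrist camera it gives the pose at the moment of the call.
- env.sign_off(): hands the job in, once; it reports no verdict.
Trained networks look in the newest picture that a camera, given by its name, has taken for a name from the list of things; names that differ only in an ending like _2 or _b are one class to them, and where a whole thing is asked for, a point or a joint stands for the part that bears it (a point fixed in the world has none). Each returns a list of dicts, best first, with "confidence" (0 to 1); they miss things now and then, are a little off and sometimes report something else, mostly with a low value. They report only what shows in the picture. A call takes as long as a camera call. They do not tell look-alikes from the thing itself.
- env.regions_of(camera, query): "region" (400x640 bool, what is visible of it) and "rect" ([left, top, right, bottom] in pixels, round what is visible of it).
The state is a dict: "time_s": time; "qpos": joint angles; "joint_velocities": joint speeds; "effort": joint torques, N m; "tool_pos": TCP position; "tool_rot": TCP orientation; "force": force on the tool from outside, world axes, zero at the start; "wrist_torque": the same for the moment, N m; "grip_width": finger opening in m.
Only numpy, scipy, OpenCV 4.12 (cv2) and the standard library are available. Lean on these libraries where they do the work, as an engineer would, in place of code of your own. Each camera call takes 0.05 s, during which the arm holds its last target. There are 200 camera calls.

## Task

The drop front of the steel picking bin is held up by a sprung hook: reach down into the narrow gap between the front and the latch housing, feel for the hook's springy tongue (the guard bars on either side of it do not give), press it down without forcing anything so that the front comes free and falls fully open. Then tip the tall carton that stands in the bin forward over the sill, so that it comes to rest lying flat on its broad front face on the lowered front. Leave the other stock on the counter where it is.

Things in the scene. Friction and masses are not known exactly. Their poses are not given: they have to be found in the camera images.
- bin: Grey steel picking bin fixed to the counter, open on top; origin: centre of its underside; +z up, -x to its front (robot's side), +y to its left. y -170 to 170 mm. Sill x -96 to -84, 22 high; back wall x 75 to 80, 80 high; side walls and partition (y -20) 110 high; floor 6 thick. Right of the partition: open bay with the carton. Left: latch housing with a flat cover, 155 high.
- gap (a point): Middle of the gap between keeper and housing (bin x -49, y 75, z 140 mm), axes as the bin's. Gap: 45 mm wide in x, 186 long in y, open above. Three steel bars cross it in x, tops all at z 140: the springy hook tongue (24 wide in y) and, 31 mm either side of its middle, two rigid guard bars (8 wide). The three are clamped together at an UNKNOWN y: the tongue's middle is within 58 mm of this point.
- hookpivot (a point): Hinge of the hook inside the housing (bin x 30, z 140 mm), at the middle of the hook's y range, not at its true y. Pressed at the gap's middle the tongue resists with 3 N at first, 7 N when it lets go 10 mm down, and has a hard stop 21 mm down at 12 N. Its upturned barb (bin x -88 to -81, top z 157 mm) catches the keeper's lip; once freed the front swings off by itself, away from the gap, in about 1 s.
- keeper (a point): On the drop front: lower edge of the down-turned lip of its steel keeper (standing: bin x -78, y 75, z 143 mm). Keeper: 186 mm long in y, top at z 163. The front is a panel 340 wide, 10 thick, its top at z 175, inner face at bin x -100, hinged along its foot (bin x -100, z 12). Lowered, it lies level, inner face up 12 mm over the counter, reaching to bin x -263.
- front (a joint): Opening of the drop front about its foot, rad: 0 upright, 0.035 as it leans on the hook at the start, 1.57 fully down (level, pointing away from the bin towards -x). A light spring and its weight drive it open; it stays down.
- carton_mid (a point): Centre (half-way up) of the tall cardboard carton with a strip of tape, 60 mm deep (x) by 110 mm wide (y) by 150 mm high (z), 0.35 to 0.7 kg, standing upright on the floor of the bin's right bay, 2 to 12 mm behind the sill, with free space of 80 mm or more behind it (towards the back wall). Its -x face is the broad front face, its +z the top.
- plugbox: The flat white paper box, 50 x 90 x 22 mm, on the rear of the latch housing's cover (leave alone). Origin: middle of its underside, +z up.
- oil: Bottle, 68 mm across, 190 mm high, standing to the left of the bin (leave alone). Origin: middle of its underside, +z up.
- filter: White oil filter, 76 mm across, 90 mm high, to the right of the bin (leave alone). Origin: middle of its underside, +z up.
- beltbox: Cardboard box 110 x 70 x 100 mm, far left (leave alone). Origin: middle of its underside, +z up.
- spool: Black spool, 110 mm across, 45 mm high, to the right (leave alone). Origin: middle of its underside, +z up.
- gasketbox: Flat paper box 130 x 90 x 35 mm, far right (leave alone). Origin: middle of its underside, +z up.
- jar: White jar, 70 mm across, 90 mm high, on the left (leave alone). Origin: middle of its underside, +z up.
- carton: The same carton; origin at the middle of its underside (75 mm below point carton_mid while it stands), axes as there.
Not all that is in view belongs to the job. Leave any purple or red look-alike of the carton alone.

How it is judged (in metres and radians):
On the way:
1. the front is down while the carton still stands upright in the bin (value of joint front above 1.4 rad and angle between carton_mid's own z axis and vertical below 0.25 rad and x of carton_mid in the frame of bin above -0.075 m), for 0.2 s.
At the end, for the whole second after the job is handed in: The front is fully down (over 1.45 rad) and the carton rests still on it, lying on its broad front face (x axis within 0.2 rad of upright), its centre under 70 mm over the counter and, in the bin's frame, at x -250 to -110 and y -170 to 100 mm (value of joint front above 1.45 rad and angle between carton_mid's own x axis and vertical below 0.2 rad and z of carton_mid in the frame of bin below 0.07 m and x of carton_mid in the frame of bin between -0.25 and -0.11 m and y of carton_mid in the frame of bin between -0.17 and 0.1 m and linear speed of carton below 0.02 m/s); the robot touches nothing.
It fails at once if the bin, its front or its hook is forced (a hand force over 40 N on it) (contact force between any of the fingers, the arm and bin above 40 N).
It fails at once if another piece of stock is shifted by more than 40 mm or knocked over (distance of any of plugbox, oil, filter, beltbox, spool, gasketbox, jar from where it was at the start of the episode above 0.04 m or angle between any of plugbox, oil, filter, beltbox, spool, gasketbox, jar's own z axis and vertical above 0.6 rad).
It also fails if it takes over 67 s, if anything falls off the work surface, if the arm or the gripper's body presses on something with over 40 N, if the wrist force passes 120 N, or if a joint passes its speed limit or range.

## Working session

There is one attempt and no reset: what is moved stays moved. The work goes in short steps, Python scripts to look and compute and a tool call to move; the robot and the scene stay as the last step left them, time stands still between calls to the robot, and variables do not carry over. Pictures are saved under pics/ and viewed, about 8 in all and at most 12, crops included, and the job is handed in when it is done.

Besides the shell and the picture viewer there is one more tool, called after ">>>" as name([rows], argument=value, ...), one row to a line, values as JSON. send_rows: Moves the arm, as the interface text tells. Its arguments: {"type":"object","properties":{"plan":{"type":"array"},"grip_force":{"type":"number"}},"required":["plan"]}

```bash
ls; mkdir -p pics; python3 - <<'E'
from cell import env
import cv2,numpy as np
o=env.get_obs();print({k:np.round(v,3) for k,v in o.items()}, env.grip_point_offset)
for c in ["top","side"]:
    im=env.read_camera(c);cv2.imwrite(f"pics/{c}0.png",im[:,:,::-1])
    k=env.get_calibration(c);print(c,k["fx"],k["fy"],k["cx"],k["cy"],np.round(k["extrinsics"],4).tolist())
    for q in ["bin","carton","plugbox","keeper"]:
        for r in env.regions_of(c,q)[:2]:print(c,q,np.round(r["confidence"],2),r["rect"])
E
```

```text
pics
{'time_s': np.float64(0.0), 'qpos': array([68.015, 18.44 , -4.016, 83.175,  1.293, 78.54 , -3.26 ]), 'joint_velocities': array([-0.025, -0.056,  0.023,  0.023, -0.045, -0.132, -0.094]), 'effort': array([ 1.0000e-03, -4.9128e+01, -4.0300e-01, -3.1253e+01, -6.4000e-02,
        4.4000e-02,  0.0000e+00]), 'tool_pos': array([ 0.252, -0.599,  0.221]), 'tool_rot': array([-1.79891e+02,  4.00000e-03,  2.27940e+01]), 'force': array([-0.321, -0.618, -0.445]), 'wrist_torque': array([ 0.019,  0.01 , -0.05 ]), 'grip_width': np.float64(0.087)} 0.0187
top 364.7127176744866 364.7127176744866 317.9083798406889 202.21651394336453 [[-0.0239, -0.9921, 0.1235, 0.3759], [-0.9997, 0.0249, 0.007, 0.0054], [-0.01, -0.1233, -0.9923, 1.3121], [0.0, 0.0, 0.0, 1.0]]
top bin 0.64 [339.1, 159.0, 378.3, 184.8]
top bin 0.56 [276.3, 124.8, 382.4, 200.7]
top carton 0.97 [391.0, 244.8, 433.6, 281.0]
top carton 0.92 [243.1, 257.8, 280.6, 296.6]
top plugbox 0.69 [301.6, 127.6, 328.8, 147.4]
top keeper 0.71 [277.8, 168.7, 382.7, 195.0]
side 367.3338249410386 367.3338249410386 316.91348871642447 191.73219102005945 [[-0.9336, -0.2582, 0.2484, 0.2827], [-0.3582, 0.6818, -0.6378, 0.6275], [-0.0046, -0.6844, -0.7291, 0.8535], [0.0, 0.0, 0.0, 1.0]]
side bin 0.58 [295.7, 129.8, 314.9, 141.7]
side bin 0.57 [208.6, 135.8, 336.1, 253.5]
side carton 0.87 [355.3, 267.7, 413.0, 323.6]
side carton 0.82 [287.7, 131.6, 320.3, 174.7]
side plugbox 0.73 [228.1, 153.7, 259.2, 184.5]
side keeper 0.97 [259.7, 138.1, 333.6, 252.7]
```

```bash
python3 - <<'E'
import cv2,numpy as np
a=cv2.imread("pics/top0.png");b=cv2.imread("pics/side0.png")
cv2.imwrite("pics/v1.png",cv2.resize(a[90:310,200:470],(795,648))[:600])
cv2.imwrite("pics/v1.png",cv2.resize(a[100:240,230:430],(800,560),interpolation=cv2.INTER_CUBIC))
cv2.imwrite("pics/v2.png",cv2.resize(b[110:270,180:380],(750,600),interpolation=cv2.INTER_CUBIC))
E
```

```text
(no output)
```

View pics/v1.png

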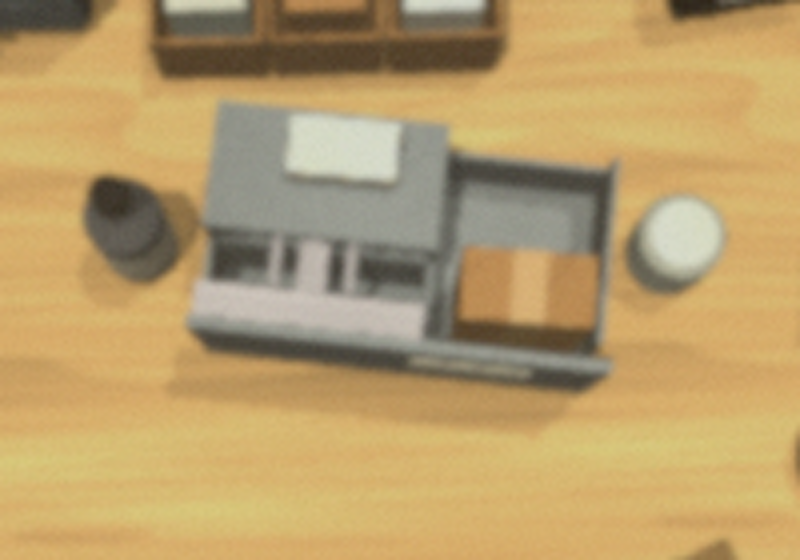

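View pics/v2.png

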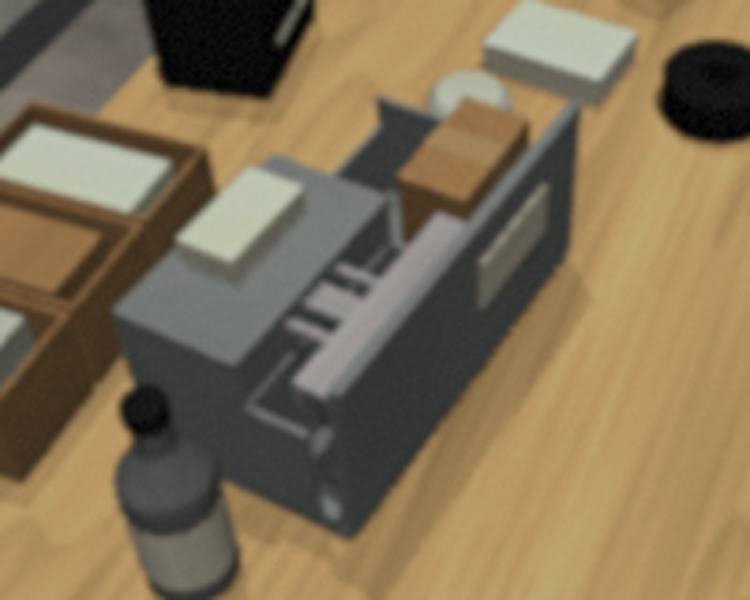

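View pics/top0.png

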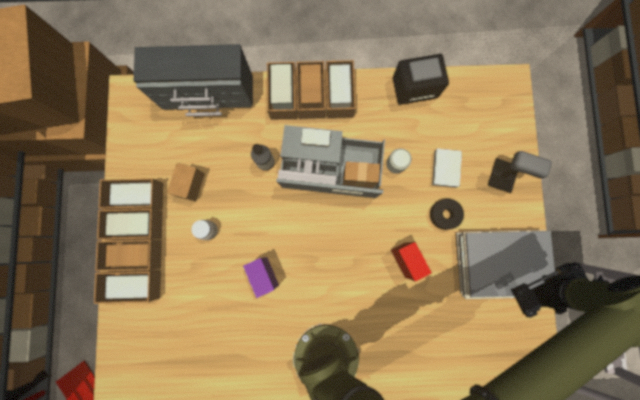

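Top view: bars in the crop are guard (276,255), tongue (312,262) and guard (350,265). The carton top spans (452..600, 247..330), and purple and red decoys stand apart on the counter. I'll fit the bin pose from the corners in both views.

```bash
cat > h.py <<'E'
from cell import env
import numpy as np
def ray(c,u,v,z,k=None):
    k=k or env.get_calibration(c);E=np.array(k["extrinsics"])
    d=E[:3,:3]@np.array([(u-k["cx"])/k["fx"],(v-k["cy"])/k["fy"],1]);o=E[:3,3]
    return o+d*(z-o[2])/d[2]
T=lambda x,y:(230+x/4-.375,100+y/4-.375)
S=lambda x,y:(180+x*200/750-.37,110+y*160/600-.37)
E
python3 - <<'E'
from h import *
from scipy.optimize import least_squares
P=[("top",T(205,228),(-26.5,170,155)),("top",T(435,250),(-26.5,-20,155)),("top",T(220,103),(80,170,155)),("top",T(449,125),(80,-20,155)),
("top",T(617,162),(80,-170,110)),("top",T(612,358),(-106,-170,175)),("top",T(190,318),(-106,170,175)),
("side",S(235,362),(-26.5,170,155)),("side",S(115,310),(80,170,155)),("side",S(275,157),(80,-20,155)),("side",S(390,205),(-26.5,-20,155)),("side",S(577,103),(-106,-170,175))]
W=np.array([ray(c,*p,b[2]/1000)[:2] for c,p,b in P]);B=np.array([b[:2] for _,_,b in P])/1000
def tf(q,b):
    c,s=np.cos(q[2]),np.sin(q[2]);return b@np.array([[c,s],[-s,c]])+q[:2]
r=least_squares(lambda q:(tf(q,B)-W).ravel(),[.6,0,0],loss="soft_l1",f_scale=.004)
q=r.x;print("bin",q,np.degrees(q[2]));print(np.round((tf(q,B)-W)*1000,1))
def inv(w):
    c,s=np.cos(q[2]),np.sin(q[2]);return (w[:2]-q[:2])@np.array([[c,-s],[s,c]])
for n,p,z in [("gL",(276,255),.14),("tong",(312,262),.14),("gR",(350,265),.14),("c1",(460,247),.156),("c2",(600,252),.156),("c3",(590,330),.156),("c4",(452,322),.156),("pb",(400,180),.177)]:
    print(n,np.round(inv(ray("top",*T(*p),z))*1000,1))
for n,p in [("gL",(305,330)),("t",(335,300)),("gR",(357,278))]: print("side",n,np.round(inv(ray("side",*S(*p),.14))*1000,1))
np.save("bin.npy",q)
E
```

```text
bin [ 0.67668787 -0.03888817 -0.13908925] -7.969227218916048
[[ 1.7  2.7]
 [-1.5  0.8]
 [ 2.4  1.5]
 [-0.2  0.7]
 [ 0.5 -3.8]
 [-5.8 -1.2]
 [ 0.8  3.2]
 [-4.5  3.6]
 [-0.6  1.5]
 [ 0.9 -2.2]
 [ 1.9 -5.9]
 [ 1.  -3.2]]
gL [-40.2 108.3]
tong [-42.7  78.3]
gR [-41.6  47. ]
c1 [-20.4 -40.4]
c2 [ -11.8 -153.1]
c3 [ -76.4 -151.2]
c4 [-82.4 -40.5]
pb [23.5 13.9]
side gL [-36.7 110.1]
side t [-38.9  75.8]
side gR [-40.5  49.8]
```

>>> send_rows([
  [0,0,0,-10,0,0,0.134],
  [0,0,0,-10,0,0,0.134],
  [0,0,0,-10,0,0,0.134],
  [0,0,0,0,0,0,0.135],
  [0,18,-43,0,0,0,0],
  [0,18,-43,0,0,0,0],
  [0,18,-43,0,0,0,0],
  [0,18,-43,0,0,0,0],
  [0,18,-43,0,0,0,0],
  [0,18,-43,0,0,0,0],
  [0,18,-43,0,0,0,0],
  [0,18,-43,0,0,0,0],
], grip_force=20)

```text
time_s: 1.7
tool_pos: [0.4429, -0.2769, 0.253]
tool_rot: [180.0, -0.0, -8.0]
force: [1.3, -0.1, 0.2]
grip_width: 0.0029
```

>>> send_rows([
  [0,18,-43,0,0,0,0],
  [0,18,-43,0,0,0,0],
  [0,18,-43,0,0,0,0],
  [0,18,-43,0,0,0,0],
  [0,18,-43,0,0,0,0],
  [0,18,-43,0,0,0,0],
  [0,18,-43,0,0,0,0],
  [0,18,-43,0,0,0,0],
  [0,0,0,0,0,0,0],
  [0,0,0,0,0,0,0],
])

```text
time_s: 2.7
tool_pos: [0.6324, 0.0437, 0.2521]
tool_rot: [-180.0, 0.1, -7.8]
force: [-0.2, -0.1, 1.1]
grip_width: 0.0005
```

```bash
python3 - <<'E'
from h import *
import cv2
print(env.get_obs()["tool_pos"],env.get_obs()["force"])
k=env.get_calibration("wrist");im=env.read_camera("wrist");cv2.imwrite("pics/w1.png",im[:,:,::-1])
import pickle;pickle.dump(k,open("kw.pkl","wb"));print(k["fx"],np.round(k["extrinsics"],3).tolist())
E
```

```text
[0.63244332 0.04368815 0.25205816] [-0.19122463 -0.09395504  1.08185777]
358.3018364499523 [[-0.137, -0.956, -0.258, 0.702], [-0.991, 0.132, 0.036, 0.034], [-0.001, 0.261, -0.965, 0.413], [0.0, 0.0, 0.0, 1.0]]
```

View pics/w1.png

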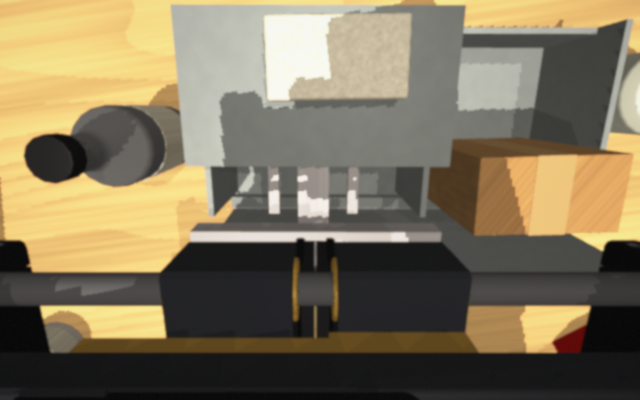

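```bash
python3 - <<'E'
from h import *
import pickle;k=pickle.load(open("kw.pkl","rb"));q=np.load("bin.npy")
def inv(w):
    c,s=np.cos(q[2]),np.sin(q[2]);return (w[:2]-q[:2])@np.array([[c,-s],[s,c]])
for n,p,z in [("hous FL",(183,166),.155),("hous FR",(450,166),.155),("hous BL",(172,6),.155),("hous BR",(465,6),.155),("gL",(274,195),.14),("t",(313,195),.14),("gR",(352,195),.14),("lip back L",(193,225),.163),("lip back R",(440,225),.163),("carton BL",(452,140),.156),("BR",(615,140),.156),("FL",(480,153),.156),("FR",(630,153),.156),
 ("carton front foot?",(470,233),.006)]:
    w=ray("wrist",*p,z,k);print(n,np.round(w,4)[:2],np.round(inv(w)*1000,1))
w=inv(np.array([.6324,.0437]));print("tcp",w*1000)
E
```

```text
hous FL [0.6754 0.1345] [-25.3 171.6]
hous FR [ 0.6489 -0.0571] [-25.  -21.9]
hous BL [0.7785 0.1174] [ 79.1 168.9]
hous BR [ 0.7524 -0.0709] [ 79.4 -21.2]
gL [0.6417 0.075 ] [-50.4 108. ]
t [0.6375 0.0448] [-50.4  77.4]
gR [0.6333 0.0145] [-50.3  46.8]
lip back L [0.6326 0.1343] [-67.7 165.4]
lip back R [ 0.6078 -0.0453] [-67.3 -15.9]
carton BL [ 0.6675 -0.0589] [ -6.3 -21.1]
BR [ 0.6517 -0.1732] [  -6.1 -136.5]
FL [ 0.6556 -0.0784] [-15.4 -42.1]
FR [ 0.6409 -0.1846] [ -15.2 -149.2]
carton front foot? [ 0.5334 -0.1305] [-129.2 -110.6]
tcp [-55.31028965  75.65046912]
```

>>> send_rows([
  [0,7,-2,0,0,0,0],
  [0,0,0,25,0,0,0],
  [0,0,0,30,0,0,0],
  [0,0,0,30,0,0,0],
  [0,0,0,8,0,0,0],
  [0,0,0,4,0,0,0],
  [0,0,0,4,0,0,0],
  [0,0,0,4,0,0,0],
  [0,0,0,2,0,0,0],
  [0,0,0,2,0,0,0],
  [0,0,0,0,0,0,0],
  [0,0,0,0,0,0,0],
])

```text
time_s: 3.95
tool_pos: [0.6397, 0.0432, 0.1437]
tool_rot: [180.0, -0.0, -8.0]
force: [0.0, 0.1, -0.0]
grip_width: 0.0006
```

>>> send_rows([
  [0,0,0,2,0,0,0],
  [0,0,0,2,0,0,0],
  [0,0,0,2,0,0,0],
  [0,0,0,2,0,0,0],
  [0,0,0,0,0,0,0],
])

```text
time_s: 4.45
tool_pos: [0.64, 0.0431, 0.1362]
tool_rot: [180.0, -0.1, -8.0]
force: [-0.7, 0.3, 5.3]
grip_width: 0.001
```

It gives: 5.3 N at about 4 mm down matches the springy tongue. I'll keep pressing.

>>> send_rows([
  [0,0,0,2,0,0,0],
  [0,0,0,2,0,0,0],
  [0,0,0,2,0,0,0],
  [0,0,0,2,0,0,0],
  [0,0,0,1,0,0,0],
  [0,0,0,0,0,0,0],
  [0,0,0,0,0,0,0],
])

```text
time_s: 5.15
tool_pos: [0.6409, 0.0431, 0.1284]
tool_rot: [-180.0, -0.2, -8.0]
force: [-1.1, -0.3, 8.4]
grip_width: 0.0002
```

>>> send_rows([
  [0,0,0,2,0,0,0],
  [0,0,0,1,0,0,0],
  [0,0,0,0,0,0,0],
  [0,0,0,0,0,0,0],
  [0,0,0,0,0,0,0],
  [0,0,0,0,0,0,0],
  [0,0,0,0,0,0,0],
  [0,0,0,0,0,0,0],
  [0,0,0,0,0,0,0],
  [0,0,0,0,0,0,0],
  [0,0,0,0,0,0,0],
  [0,0,0,0,0,0,0],
])

```text
time_s: 6.35
tool_pos: [0.6413, 0.043, 0.1259]
tool_rot: [-180.0, -0.2, -8.0]
force: [-1.4, -0.9, 10.2]
grip_width: 0.0007
```

```bash
python3 - <<'E'
from h import *
import cv2
im=env.read_camera("side");cv2.imwrite("pics/s2.png",cv2.resize(im[100:300,180:430,::-1],(750,600)))
E
```

```text
(no output)
```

View pics/s2.png

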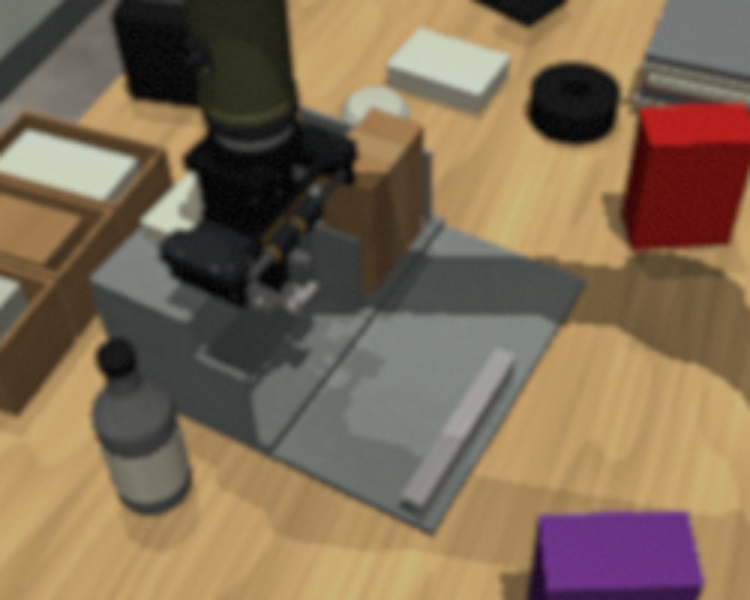

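The front is fully down (the panel lies flat, keeper strip at about (460,430)) and the carton still stands at (375,210). Next I move behind the carton.

>>> send_rows([
  [0,0,0,-30,0,0,0],
  [0,0,0,-30,0,0,0],
  [0,0,0,-30,0,0,0],
  [50,16,43,0,0,0,0],
  [50,16,43,0,0,0,0],
  [50,16,43,0,0,0,0],
  [50,16,43,0,0,0,0],
  [50,0,0,0,0,0,0],
  [50,0,0,0,0,0,0],
  [50,0,0,0,0,0,0],
])

```text
time_s: 7.4
tool_pos: [0.6791, -0.1342, 0.2131]
tool_rot: [-179.9, 0.0, -7.9]
force: [-0.5, 0.7, -1.4]
grip_width: 0.0464
```

```bash
python3 - <<'E'
from h import *
q=np.load("bin.npy");w=env.get_obs()["tool_pos"];c,s=np.cos(q[2]),np.sin(q[2]);print((w[:2]-q[:2])@np.array([[c,-s],[s,c]]))
import cv2
im=env.read_camera("wrist");cv2.imwrite("pics/w2.png",im[:,:,::-1])
E
```

```text
[ 0.01559463 -0.0940779 ]
```

View pics/w2.png

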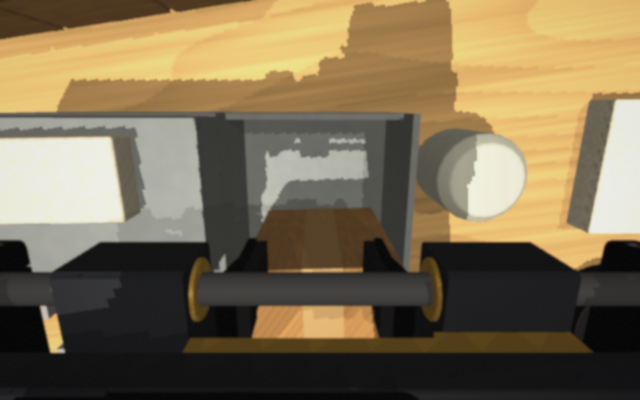

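>>> send_rows([
  [50,2,0,30,0,0,0],
  [50,0,0,30,0,0,0],
  [50,0,0,20,0,0,0],
  [50,0,0,0,0,0,0],
  [50,-10,0,0,0,0,0],
  [50,-6,0,0,0,0,0],
  [50,-6,0,0,0,0,0],
  [50,-6,0,0,0,0,0],
  [50,-6,0,0,0,0,0],
  [50,0,0,0,0,0,0],
])

```text
time_s: 8.45
tool_pos: [0.647, -0.1318, 0.1342]
tool_rot: [180.0, -0.0, -8.0]
force: [1.6, 1.0, 0.5]
grip_width: 0.0502
```

>>> send_rows([
  [50,-6,0,0,0,0,0],
  [50,-6,0,0,0,0,0],
  [50,-6,0,0,0,0,0],
  [50,-6,0,0,0,0,0],
  [50,-6,0,0,0,0,0],
  [50,0,0,0,0,0,0],
])

```text
time_s: 9.05
tool_pos: [0.6166, -0.1273, 0.1333]
tool_rot: [180.0, 0.1, -8.0]
force: [0.7, 0.1, -0.8]
grip_width: 0.05
```

```bash
python3 - <<'E'
from h import *
import cv2
im=env.read_camera("side");cv2.imwrite("pics/s3.png",cv2.resize(im[100:260,220:420,::-1],(750,600)))
E
```

```text
(no output)
```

View pics/s3.png

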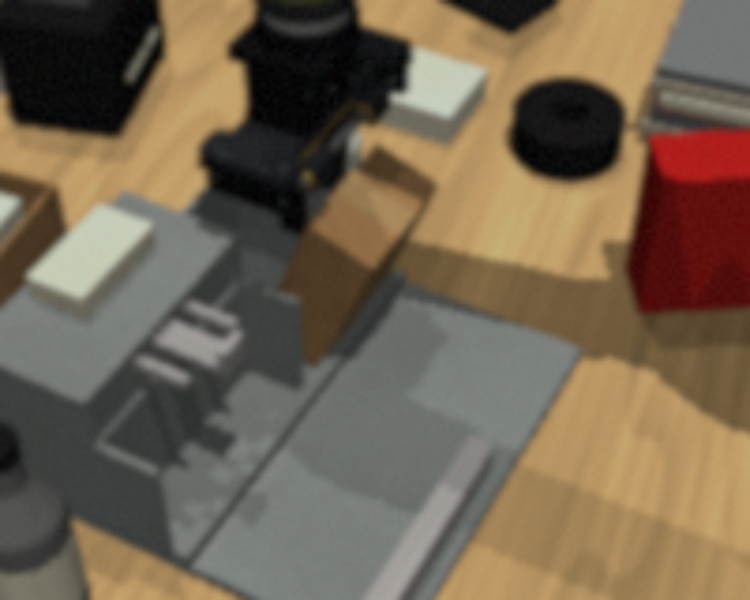

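It is tipping straight over the sill at about 25–30°. I'll continue slowly.

>>> send_rows([
  [50,-5,0,0,0,0,0],
  [50,-5,0,0,0,0,0],
  [50,-5,0,0,0,0,0],
  [50,-5,0,0,0,0,0],
  [50,-5,0,0,0,0,0],
  [50,-5,0,0,0,0,0],
  [50,-5,0,0,0,0,0],
  [50,0,0,0,0,0,0],
  [50,0,0,0,0,0,0],
  [50,0,0,0,0,0,0],
])

```text
time_s: 10.1
tool_pos: [0.5833, -0.1227, 0.1336]
tool_rot: [180.0, -0.0, -8.0]
force: [-0.4, -0.9, -0.3]
grip_width: 0.0499
```

```bash
python3 - <<'E'
from h import *
import cv2
im=env.read_camera("side");cv2.imwrite("pics/s4.png",cv2.resize(im[100:260,220:420,::-1],(750,600)))
E
```

```text
(no output)
```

View pics/s4.png

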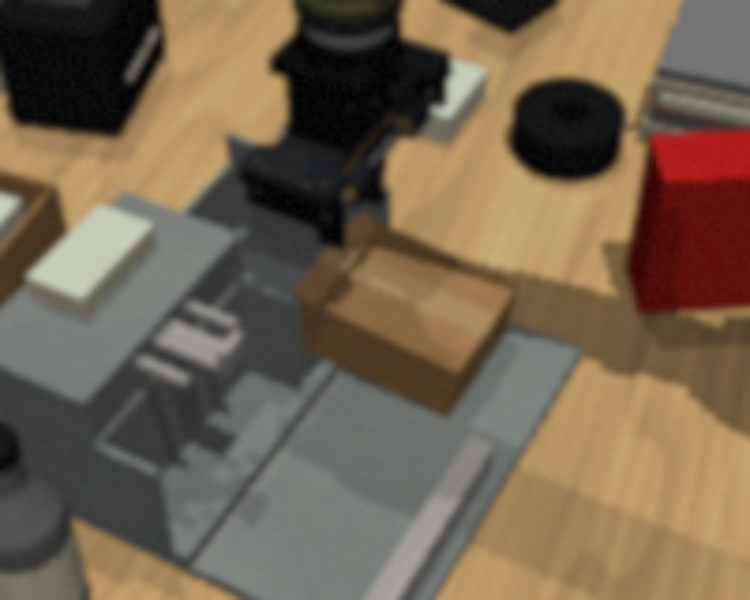

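The carton lies flat on the lowered front. I'll back away upwards and check.

>>> send_rows([
  [50,0,0,-30,0,0,0],
  [50,0,0,-40,0,0,0],
  [50,40,0,-30,0,0,0],
  [50,40,0,0,0,0,0],
  [50,40,0,0,0,0,0],
  [50,40,0,0,0,0,0],
  [50,0,0,0,0,0,0],
  [50,0,0,0,0,0,0],
  [50,0,0,0,0,0,0],
])

```text
time_s: 11.05
tool_pos: [0.741, -0.1446, 0.2339]
tool_rot: [180.0, 0.0, -8.0]
force: [-0.9, 0.7, 0.3]
grip_width: 0.05
```

```bash
python3 - <<'E'
from h import *
import cv2
q=np.load("bin.npy");c,s=np.cos(q[2]),np.sin(q[2])
for i in range(2):
    im=env.read_camera("side")
    for r in env.regions_of("side","carton")[:4]:
        v,u=np.nonzero(r["region"]);w=ray("side",u.mean(),v.mean(),.055)
        print(np.round(r["confidence"],2),np.round(r["rect"]),np.round((w[:2]-q[:2])@np.array([[c,-s],[s,c]]),3))
print(env.get_obs()["force"],env.get_obs()["tool_pos"])
cv2.imwrite("pics/s5.png",cv2.resize(im[90:260,190:420,::-1],(800,591)))
E
```

```text
0.88 [388. 133. 435. 187.] [-0.304 -0.324]
0.72 [273. 188. 374. 275.] [-0.2    0.077]
0.69 [298. 153. 358. 210.] [-0.125 -0.096]
0.65 [355. 268. 414. 324.] [-0.416  0.174]
0.93 [300. 154. 358. 209.] [-0.125 -0.096]
0.74 [356. 268. 417. 323.] [-0.417  0.174]
0.62 [387. 132. 434. 186.] [-0.305 -0.324]
0.35 [210. 135. 375. 279.] [-0.08   0.051]
[-0.40118368 -0.04349933 -0.82069507] [ 0.74105354 -0.14497347  0.23515533]
```

View pics/s5.png

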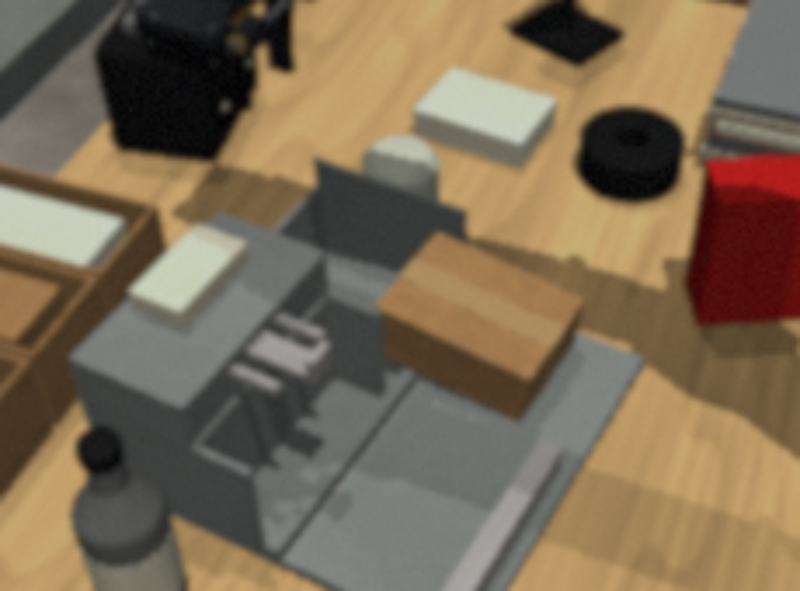

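```bash
python3 - <<'E'
from h import *
q=np.load("bin.npy");c,s=np.cos(q[2]),np.sin(q[2])
for p,z in [((440,233),.086),((378,302),.086),((583,300),.074),((522,382),.074),((520,417),.013)]:
    w=ray("side",190+p[0]*.2875-.36,90+p[1]*.2876-.36,z);print(p,np.round((w[:2]-q[:2])@np.array([[c,-s],[s,c]])*1000))
E
```

```text
(440, 233) [ -55. -155.]
(378, 302) [-52. -51.]
(583, 300) [-201. -149.]
(522, 382) [-197.  -38.]
(520, 417) [-191.  -51.]
```

```bash
python3 -c "
from cell import env
print(env.get_obs()['time_s'],env.get_obs()['force']);print(env.sign_off())"
```

```text
11.25 [-0.40118368 -0.04349933 -0.82069507]
the job is handed in; nothing more can be done
None
```

The front is fully down and the carton lies flat on its broad front face on it. I handed the job in at 11.25 s; the hand-in gives no verdict.

- **Latch:** I found the tongue in the camera images at bin y ≈ 77 mm. I pressed it about 14 mm, and the force rose from 5 N to 10 N. It gave as a spring should, and the front fell open while the carton still stood.
- **Carton:** I pushed its back with two spread fingertips and tipped it over the sill.
- **Last checks (side camera):** The carton's centre is at about x -126, y -98 mm in the bin's frame, inside the limits. Its lower end rests on the sill, so by geometry it tilts about 0.1 rad (limit 0.2) and its centre is about 50 mm high (limit 70).
- **Margins and stock:** The tightest margin is in x, about 16 mm from the -110 mm limit. I judged other stock only by eye: what the last side picture showed looked undisturbed. The beltbox and jar were out of that frame, but the arm never went near them. The arm is clear, with no force beyond sensor noise.

The first detector centre for the carton (x -125, y -96 mm) agrees with the corners I measured. The detector also marked the red and purple look-alikes and parts of the bin as "carton"; I ignored those.

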